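# Hold the spring clip gaping over the recipe card

## Task

Squeeze the steel spring clip open by its two tails, take it off the thin steel fin where it is parked, and bring it to the taller of the two recipe cards. Lower it, squeezed wide open, over the middle of that card's top edge, square to the card, until the edge is about half-way up between the jaws without either jaw or the clip's barrel touching the card; do not shift the card stands or the other things. Finish holding it there, gaping around the edge, and do not let go: a cook will slip a note in beside the card.

Things in the scene. Friction and masses are not known exactly. Their poses are not given: they have to be found in the camera images.
- clip_grip (a point): The place to squeeze: midway between the two round tail bars (radius 5 mm, 36 mm long along y), 44 mm above the clip's origin; axes as the clip's. Over the bars along x: 54 mm parked, 29 mm squeezed to the stop, when the bars have risen 5 mm relative to the barrel. Each tail pushes out with 4 N parked to 8 N at the stop; more grip only presses on the stop. Let go, it snaps shut.
- clip: Bare steel spring clip, 98 mm tall, 36 mm wide, 50 to 105 g, parked upright on the rack's thin fin, jaws down, tails up. Two mirrored levers turn together on a round barrel (radius 6, 44 mm long). Origin on the barrel's axis; z up to the tails, y along the barrel (and the fin), x the way jaws and tails part. Each lever ends below in a lip, radius 3 mm, axis 47 mm below the origin.
- clip_mouth (a point): Point midway between the jaw lips, 47 mm below the clip's origin on its centre plane (the lips reach 3 mm lower). Axes as for clip. Room between lips and barrel: 41 mm high.
- clip_lever (a joint): How far each lever of the clip is turned, rad: 0 jaws shut, 0.04 as parked on the fin, 0.32 fully squeezed (stop). The clear gap between the lips is about 19 mm at 0.2 and 29 mm at 0.32.
- clip_rack: Fixed wooden block 90 x 100 x 22 mm (x, y, z) with a 4 mm thick, 70 mm long upright steel fin along its y axis, top 74 mm above the table. Origin under its centre.
- rack_top (a point): Middle of the fin's top edge, 74 mm above the table; y along the fin. The clip's barrel rests on this edge, within 12 mm of this point.
- tall_stand: Loose light-wood stand 85 x 130 mm (x, y), 32 mm high, 0.9 kg, holding the taller recipe card upright: pale card with a plain grey panel, 3 mm thick (x), 110 mm wide (y). Origin under its centre.
- tall_card_top (a point): Middle of the taller card's top edge, 135 mm above the table. x is across the card's thickness, y along the edge, z up.
- short_stand: The same stand with the shorter card, top edge 90 mm above the table: leave alone. Origin under its centre.
- jar: Closed glass jar, radius 35 mm, 95 mm high, leave alone. Origin under its centre.
- mug: White mug, radius 38 mm, 85 mm high, leave alone. Origin under its centre.
- oil: Amber glass bottle with black cap, radius 30 mm, 150 mm high, leave alone. Origin under its centre.

How it is judged:
By the outcome, as a careful person would: the job done as asked, in the order asked, and still so for the second after the job is handed in, while the arm keeps its last pose, push and grip.
It also fails if it takes over 38 s, if anything falls off the work surface, if the arm or the gripper's body presses on something with over 40 N, if the wrist force passes 120 N, or if a joint passes its speed limit or range.

## Robot

A 7-joint arm with a two-finger parallel gripper is mounted at the origin on the work surface. World frame = base frame: x ahead of the robot, y to its left, z up, the work surface at z = 0. Lengths are in m, angles in rad, forces in N, time in s.
With the tool pointing down it reaches from about 0.4 to 0.875 m from the base axis. Payload 6.5 kg.
Tool frame: the origin (TCP) lies on the mounting face of the last link; the fingertips stand 173 mm ahead of it and the grasp point (between the pads) lies ahead of it (ctrl.grip_depth is the z of the grasp point in the tool frame, in m); z points along the fingers, y is the direction in which the jaws open and shut (so a half turn about z gives the same grasp; the last joint's range is limited). The gripper opens to 85 mm and grips with 20 to 120 N. Pads are 22 mm wide; open, the fingers measure 114 mm over their backs; the gripper's body (76 mm by 85 mm) begins 54 mm behind the grasp point. The pads swing forward as they close: fully open they stand 13 mm farther back than shut.
Start: joints at [1.194, 0.536, -0.004, 1.538, 0.003, 1.067, -0.071], TCP at [0.199, -0.619, 0.405] pointing down, gripper open.
Joint ranges: [-2.7, 2.7], [-0.37, 2.16], [-1.27, 1.26], [0.24, 2.4], [-1.31, 4.45], [0.19, 1.91], [-2.76, 2.76]. Speed limits (rad/s): [2.39, 2.39, 3.14, 3.14, 3.14, 3.14, 3.14].

## Interface

Orientations are given as a 3x3 rotation matrix whose columns are the frame's x, y, z axes.
In Python, from bench import ctrl, cams gives the robot as it stands. The module is installed in compiled form; this text tells all that it offers.
- The arm moves only by the tool carry_out, never from a script. Its arguments are lists of equal length, an entry for each row: "claw": the closure in counts, from 0 (fully open) to 255 (shut); "dp": the shift along the world's x, y, z in cm, a list of three; "twist": the turn about the world's z in degrees. A call has 1 to 12 rows; each row shifts and turns the pose as measured when the row begins; what a row does not reach is not made up. A row lasts 1/8 s, in which the tool goes at most 62.5 mm and 10.7 degrees, less where a joint would pass 70% of its speed; a pose out of reach is approached as far as the arm can. A call is refused whole if a number of a shift passes 6.25 or a number of a turn 10.7, either way. A call with a gripper value outside its range is refused whole. The fingers move at their own pace and stop on an object; the grip force is fixed at half the most. Time passes only in rows, so rows that do not move let the fingers close. It gives the time, the measured TCP pose, the force and the opening at its end, in the units of the state.
- ctrl.observe(): the state, without advancing time (a new reading comes with each control period).
- cams.grab_frame(name): name is "scene" or "top" or "wrist"; returns the picture (384x512x3 uint8, red, green, blue); there is no depth.
- cams.camera_model(name): a dict with "camera_matrix" (3x3 intrinsics, pixels), "R" (3x3) and "t" (3): a world point X has camera coordinates R X + t. Camera axes: x right, y down, z forward; pixel columns grow to the right and rows downward; lengths in m; the calibration is good to about 2 mm. A picture is of the moment at which its call begins: read the wrist's pose just before it. camera_model takes no time and is no camera call; for the wrist camera it gives the pose at the moment of the call.
- ctrl.close_job(): hands the job in, once; it reports no verdict.
Trained networks look in the newest picture that a camera, given by its name, has taken for a name from the list of things; names that differ only in an ending like _2 or _b are one class to them, and where a whole thing is asked for, a point or a joint stands for the part that bears it (a point fixed in the world has none). Each returns a list of dicts, best first, with "p" (0 to 1); they miss things now and then, are a little off and sometimes report something else, mostly with a low value. They report only what shows in the picture. A call takes as long as a camera call.
- cams.boxes_of(camera, target): "box" ([left, top, right, bottom] as shares, 0 to 1, of the picture: columns of its width, rows of its height, round what is visible of it).
The state is a dict: "t": time; "joint_positions": joint angles; "dq": joint speeds; "joint_efforts": joint torques, N m; "ee_pos": TCP position; "tcp_rot": TCP orientation; "contact_force": force on the tool from outside, world axes, zero at the start; "ft_torque": the same for the moment, N m; "width": finger opening in m.
Only numpy, scipy, OpenCV 4.12 (cv2) and the standard library are available. Lean on these libraries where they do the work, as an engineer would, in place of code of your own. Each camera call takes 0.05 s, during which the arm holds its last target. There are 200 camera calls.

## Working session

There is one attempt and no reset: what is moved stays moved. The work goes in short steps, Python scripts to look and compute and a tool call to move; the robot and the scene stay as the last step left them, time stands still between calls to the robot, and variables do not carry over. Pictures are saved under pics/ and viewed, about 8 in all and at most 12, crops included, and the job is handed in when it is done.

Besides the shell and the picture viewer there is one more tool, called after "Request:" as name(argument=value, ...) on one line, values as JSON. carry_out: Moves the arm, as the interface text tells. Its arguments: {"type":"object","properties":{"claw":{"type":"array"},"dp":{"type":"array"},"twist":{"type":"array"}},"required":["claw","dp","twist"]}

```bash
mkdir -p pics; python3 - <<'E'
from bench import ctrl,cams
import cv2,numpy as np
s=ctrl.observe(); print(s['t'],s['ee_pos'],s['tcp_rot'],s['width'],ctrl.grip_depth)
ims=[]
for c in("scene","top"):
    im=cams.grab_frame(c); ims.append(im)
    cv2.imwrite(f"pics/{c}0.png",im[:,:,::-1])
    m=cams.camera_model(c); print(c,np.round(m['camera_matrix'],1).tolist(),np.round(m['R'],3).tolist(),np.round(m['t'],3).tolist(), 'C',np.round(-m['R'].T@m['t'],3))
    for n in("clip","clip_rack","tall_stand","short_stand","clip_grip"):
        print(n,[(round(b['p'],2),np.round(np.array(b['box'])*[512,384,512,384],0).tolist()) for b in cams.boxes_of(c,n)[:2]])
E
```

```text
0.0 [ 0.19867197 -0.61854824  0.40378678] [[ 9.52078093e-01  3.05854258e-01 -6.91883761e-04]
 [ 3.05855000e-01 -9.52076689e-01  1.64218956e-03]
 [-1.56455731e-04 -1.77510881e-03 -9.99998412e-01]] 0.08530574412286913 0.1547
scene [[417.5, 0.0, 254.7], [0.0, 417.5, 183.1], [0.0, 0.0, 1.0]] [[-0.536, 0.844, -0.004], [0.616, 0.388, -0.685], [-0.577, -0.37, -0.728]] [0.306, -0.319, 1.589] C [1.277 0.453 0.94 ]
clip [(0.74, [338.0, 198.0, 367.0, 230.0]), (0.49, [168.0, 186.0, 208.0, 225.0])]
clip_rack [(0.57, [321.0, 208.0, 369.0, 246.0])]
tall_stand [(0.59, [251.0, 142.0, 296.0, 193.0])]
short_stand []
clip_grip [(0.67, [340.0, 195.0, 366.0, 235.0])]
top [[394.9, 0.0, 257.0], [0.0, 394.9, 188.9], [0.0, 0.0, 1.0]] [[-0.009, -1.0, 0.011], [-0.991, 0.007, -0.132], [0.132, -0.012, -0.991]] [0.04, 0.644, 0.984] C [0.509 0.047 1.06 ]
clip [(0.81, [133.0, 206.0, 165.0, 233.0]), (0.69, [237.0, 226.0, 292.0, 272.0])]
clip_rack [(0.62, [152.0, 199.0, 189.0, 248.0])]
tall_stand [(0.6, [234.0, 229.0, 292.0, 272.0])]
short_stand [(0.95, [348.0, 199.0, 404.0, 233.0])]
clip_grip [(0.62, [136.0, 210.0, 163.0, 233.0])]
```

View pics/scene0.png

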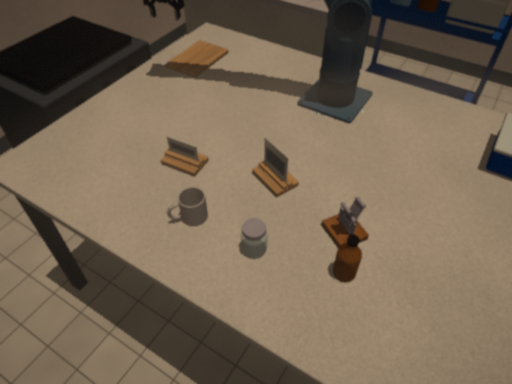

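View pics/top0.png

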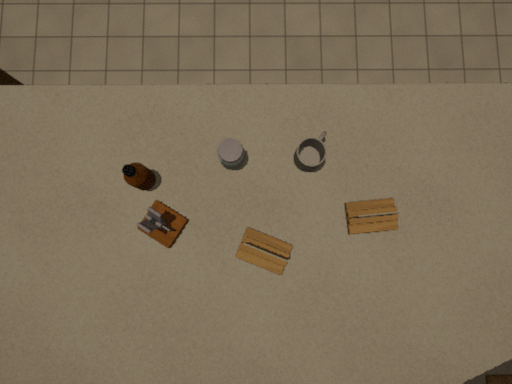

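The scene view shows the rack with the clip at about (345,222), tall card at (276,162), short card at (183,150). The top view shows the rack at (163,224) and the tall stand at (265,250); the second "clip" hits are false. I'll zoom in on both.

```bash
python3 - <<'E'
import cv2,numpy as np
t=cv2.imread("pics/top0.png"); s=cv2.imread("pics/scene0.png")
def crop(im,x,y,w=66,h=50,k=6):
    c=cv2.resize(im[y:y+h,x:x+w],None,fx=k,fy=k,interpolation=cv2.INTER_CUBIC)
    c=cv2.convertScaleAbs(c,alpha=1.5)
    for i in range(0,w,10): cv2.putText(c,str(x+i),(i*k,8),0,.3,(0,255,0)); cv2.line(c,(i*k,10),(i*k,14),(0,255,0))
    for i in range(0,h,10): cv2.putText(c,str(y+i),(0,i*k+4),0,.3,(0,255,255))
    return c
cv2.imwrite("pics/m1.png",np.vstack([np.hstack([crop(t,130,200),crop(t,232,225)]),np.hstack([crop(s,315,190),crop(s,245,138,66,50)])]))
E
```

```text
(no output)
```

View pics/m1.png

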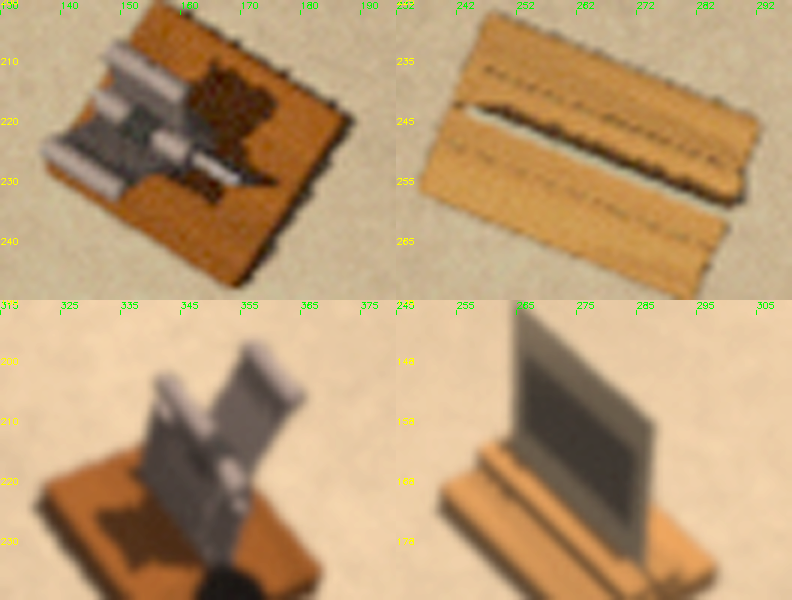

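The crop shows the clip's bars in top at about (148.7,208.3)–(160.8,216.3) and (137.5,224.7)–(150.3,232), and its barrel at (146.3,216.2)–(161.3,225). The tall card's top edge runs (244.3,243.3)–(287.3,260.3), and in scene (265.2,139)–(288.2,158.8).

```bash
cat > h.py <<'E'
from bench import ctrl,cams
import cv2,numpy as np
def ray(m,p):
    d=m['R'].T@np.linalg.inv(m['camera_matrix'])@np.array([p[0],p[1],1.]); return -m['R'].T@m['t'],d
def atz(m,p,z):
    C,d=ray(m,p); return C+d*(z-C[2])/d[2]
def proj(m,X):
    q=m['camera_matrix']@(m['R']@np.asarray(X)+m['t']); return q[:2]/q[2]
E
python3 - <<'E'
from h import *
t=cams.camera_model("top"); s=cams.camera_model("scene")
def seg(n,m,a,b,z):
    A,B=atz(m,a,z),atz(m,b,z); d=B-A
    print(n,np.round(A,4),np.round(B,4),'mid',np.round((A+B)/2,4),'len',np.round(np.linalg.norm(d),4),'yaw of y',np.round(np.degrees(np.arctan2(d[1],d[0])),1))
seg('bar1',t,(148.7,208.3),(160.8,216.3),.127)
seg('bar2',t,(137.5,224.7),(150.3,232),.127)
seg('barrel',t,(146.3,216.2),(161.3,225),.085)
seg('card',t,(244.3,243.3),(287.3,260.3),.135)
seg('card scene',s,(265.2,139),(288.2,158.8),.135)
seg('bar1 scene',s,(344,203.5),(350.5,210.5),.127) 
seg('bar2 scene',s,(358,197.5),(364.5,205.5),.127)
E
```

```text
bar1 [0.5885 0.2918 0.127 ] [0.5694 0.2629 0.127 ] mid [0.579  0.2773 0.127 ] len 0.0347 yaw of y -123.4
bar2 [0.5501 0.317  0.127 ] [0.5328 0.2866 0.127 ] mid [0.5415 0.3018 0.127 ] len 0.035 yaw of y -119.6
barrel [0.5727 0.3082 0.085 ] [0.5508 0.2709 0.085 ] mid [0.5617 0.2895 0.085 ] len 0.0433 yaw of y -120.4
card [0.5047 0.0664 0.135 ] [ 0.465  -0.0327  0.135 ] mid [0.4849 0.0168 0.135 ] len 0.1068 yaw of y -111.9
card scene [ 0.4725 -0.0248  0.135 ] [0.5104 0.0738 0.135 ] mid [0.4914 0.0245 0.135 ] len 0.1056 yaw of y 69.0
bar1 scene [0.5718 0.2717 0.127 ] [0.5844 0.295  0.127 ] mid [0.5781 0.2834 0.127 ] len 0.0265 yaw of y 61.6
bar2 scene [0.5337 0.2939 0.127 ] [0.5502 0.3185 0.127 ] mid [0.542  0.3062 0.127 ] len 0.0296 yaw of y 56.2
```

Request:
carry_out(claw=[0, 0, 0, 0, 0, 0, 0, 0, 0, 0, 0, 0], dp=[[4, 4.5, 0], [4, 4.5, 0], [4, 4.5, 0], [4, 4.5, 0], [4, 4.5, 0], [4, 4.5, 0], [2, 5.5, 0], [1, 6, 0], [1, 6, 0], [1, 6, 0], [1, 6, 0], [1, 6, 0]], twist=[4, 4, 4, 4, 4, 4, 4, 4, 4, 4, 2, 0])

```text
t: 2.1
ee_pos: [0.5132, 0.0202, 0.4078]
tcp_rot: [[0.492, 0.871, 0.011], [0.871, -0.492, -0.006], [-0.0, 0.012, -1.0]]
contact_force: [1.8, -0.6, 0.5]
width: 0.0856
```

Request:
carry_out(claw=[0, 0, 0, 0, 0, 0], dp=[[1, 5.8, 0], [1, 5.8, 0], [1, 5.8, 0], [1, 5.5, -1], [0.8, 4, -2], [0, 0, 0]], twist=[0, 0, 0, 0, 0, -1])

```text
t: 2.85
ee_pos: [0.561, 0.3033, 0.3784]
tcp_rot: [[0.503, 0.864, 0.014], [0.864, -0.503, -0.003], [0.005, 0.014, -1.0]]
contact_force: [0.4, -0.5, 0.8]
width: 0.0853
```

```bash
python3 - <<'E'
from h import *
s=ctrl.observe(); print(s['t'],s['ee_pos'],s['tcp_rot'].round(3) if hasattr(s['tcp_rot'],'round') else s['tcp_rot'])
m=cams.camera_model("wrist"); im=cams.grab_frame("wrist")
for k in('R','t','camera_matrix'): print(k,np.round(m[k],4).tolist())
print(cams.boxes_of("wrist","clip")[:2])
for X in [(.561,.291,.08),(.579,.277,.124),(.5415,.302,.124)]: print(proj(m,X))
np.savez("w1.npz",**m); cv2.imwrite("pics/w1.png",cv2.convertScaleAbs(im[:,:,::-1],alpha=1.3))
E
```

```text
2.85 [0.56101111 0.30330121 0.37840764] [[ 0.503  0.864  0.014]
 [ 0.864 -0.503 -0.003]
 [ 0.005  0.014 -1.   ]]
R [[0.8643, -0.5028, 0.0141], [-0.4836, -0.8229, 0.2984], [-0.1384, -0.2647, -0.9544]]
t [-0.3372, 0.4908, 0.5122]
camera_matrix [[279.7596, 0.0, 255.2588], [0.0, 279.7596, 193.3558], [0.0, 0.0, 1.0]]
[{'box': [0.4408, 0.4299, 0.5723, 0.6133], 'p': 0.84}, {'box': [0.9451, 0.8081, 0.9971, 0.9073], 'p': 0.37}]
[257.71591692 197.22140281]
[285.14502305 216.42560325]
[232.67867116 213.71095113]
```

View pics/w1.png

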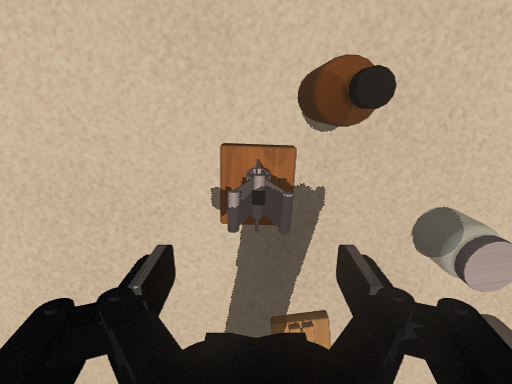

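Wrist view: clip at about (260,200), its tail bars at x≈234 and ≈288, fin along x≈258, so the yaw is nearly right. I'll zoom in for a refined fit.

```bash
python3 - <<'E'
import cv2
im=cv2.imread("pics/w1.png")[140:240,205:315]
c=cv2.resize(im,None,fx=6,fy=6,interpolation=cv2.INTER_CUBIC); c=cv2.convertScaleAbs(c,alpha=1.3)
for i in range(0,110,10): cv2.putText(c,str(205+i),(i*6,8),0,.35,(0,0,255)); cv2.putText(c,str(140+i),(0,i*6+4),0,.35,(255,0,0)); cv2.line(c,(i*6,10),(i*6,14),(0,0,255))
cv2.imwrite("pics/w1c.png",c)
E
```

```text
(no output)
```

View pics/w1c.png

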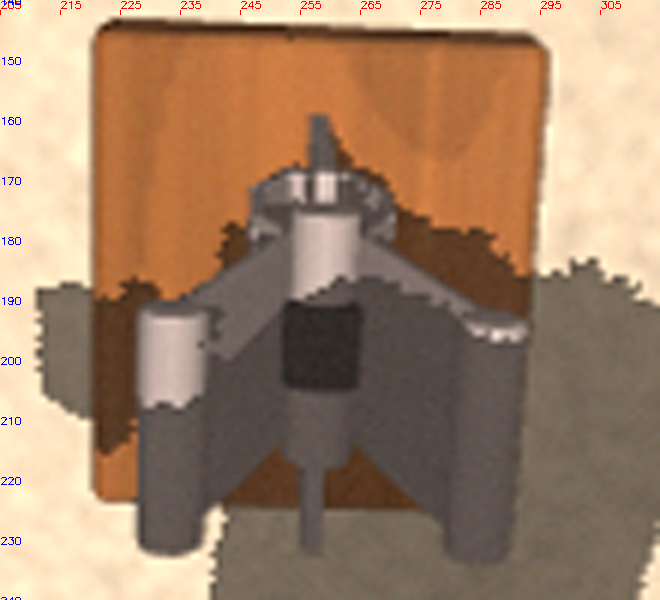

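Bars in the picture: left (234,192.5)–(233.3,231), right (288,193.5)–(284.7,232.5); fin top (258.2,159.7)–(256.8,231.5).

```bash
python3 - <<'E'
from h import *
m=dict(np.load("w1.npz"))
def seg(n,a,b,z):
    A,B=atz(m,a,z),atz(m,b,z); d=A-B
    print(n,'mid',np.round((A+B)/2,4),'len',np.round(np.linalg.norm(d),4),'yaw',np.round(np.degrees(np.arctan2(d[1],d[0])),1)); return (A+B)/2
a=seg('L',(234,192.5),(233.3,230),.127);b=seg('R',(288,193.5),(284.7,231.5),.127)
seg('fin',(258.2,159.7),(256.8,231.5),.074)
print((a+b)/2,np.linalg.norm(a-b),np.degrees(np.arctan2(*(b-a)[1::-1])))
E
```

```text
L mid [0.544  0.3041 0.127 ] len 0.0337 yaw 57.5
R mid [0.5816 0.2806 0.127 ] len 0.0344 yaw 57.1
fin mid [0.56   0.2895 0.074 ] len 0.0775 yaw 58.9
[0.56279988 0.29232091 0.127     ] 0.044435085469352764 -31.970674872158547
```

Request:
carry_out(claw=[0, 0, 0, 0, 0], dp=[[0, -1.1, -1], [0, 0, -2.5], [0, 0, -2.3], [0, 0, 0], [0, 0, 0]], twist=[-1.5, 0, 0, 0, 0])

```text
t: 3.58
ee_pos: [0.5651, 0.2772, 0.3225]
tcp_rot: [[0.543, 0.839, 0.022], [0.84, -0.543, -0.01], [0.003, 0.024, -1.0]]
contact_force: [-0.4, 0.7, 1.2]
width: 0.0852
```

```bash
python3 - <<'E'
from h import *
s=ctrl.observe(); R=s['tcp_rot']; print(s['t'],s['ee_pos'].round(4),R.round(4).tolist(),'grasp',(s['ee_pos']+R@[0,0,.15]).round(4),np.degrees(np.arctan2(R[1,1],R[0,1])))
m=cams.camera_model("wrist"); im=cams.grab_frame("wrist")
np.savez("w2.npz",**m); 
c=cv2.resize(cv2.convertScaleAbs(im[160:,100:420,::-1],alpha=1.5),None,fx=2.5,fy=2.5,interpolation=cv2.INTER_CUBIC)
for i in range(0,320,40): cv2.putText(c,str(100+i),(int(i*2.5),8),0,.35,(0,0,255))
for i in range(0,224,20): cv2.putText(c,str(160+i),(0,int(i*2.5)+4),0,.35,(255,0,0))
cv2.imwrite("pics/w2.png",c)
E
```

```text
3.575 [0.5651 0.2772 0.3225] [[0.5432, 0.8393, 0.0216], [0.8396, -0.5431, -0.0105], [0.0029, 0.0238, -0.9997]] grasp [0.5684 0.2756 0.1725] -32.90558646705313
```

View pics/w2.png

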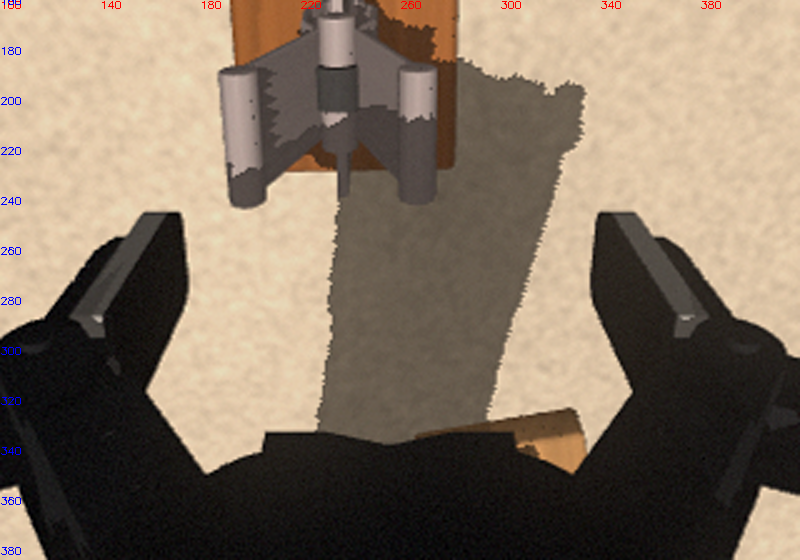

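The fingers' midline is x≈256 and the clip's is ≈231: the row drifted past the target. Bars: left (196,188)–(199,241), right (267.2,187)–(267.2,240).

```bash
python3 - <<'E'
from h import *
m=dict(np.load("w2.npz"))
def seg(n,a,b,z):
    A,B=atz(m,a,z),atz(m,b,z); d=A-B
    print(n,'mid',np.round((A+B)/2,4),'len',np.round(np.linalg.norm(d),4),'yaw',np.round(np.degrees(np.arctan2(d[1],d[0])),1)); return (A+B)/2
a=seg('L',(196,188),(199.2,240.5),.127);b=seg('R',(267.2,187),(267.2,239.5),.127)
seg('barrel',(235,166.5),(235.8,219.5),.085)
g=(a+b)/2;print(g,np.linalg.norm(a-b),np.degrees(np.arctan2(*(b-a)[1::-1])))
s=ctrl.observe();R=s['tcp_rot'];p=s['ee_pos']; q=p+R[:,2]*(p[2]-.127)
print('need shift cm',(g-q)[:2]*100, 'along tool x,y',(R.T@(g-q))*100, s['t'],s['ee_pos'])
E
```

```text
L mid [0.5445 0.304  0.127 ] len 0.0353 yaw 56.8
R mid [0.5813 0.2805 0.127 ] len 0.0355 yaw 57.8
barrel mid [0.5631 0.2926 0.085 ] len 0.0429 yaw 56.7
[0.5628926  0.29228045 0.127     ] 0.04367877821256352 -32.57348371853017
need shift cm [-0.64166215  1.72543311] along tool x,y [ 1.10002162 -1.47584523 -0.0267335 ] 3.625 [0.56511976 0.27713259 0.32239204]
```

Request:
carry_out(claw=[0, 0, 0], dp=[[-0.6, 1.7, 0], [0, 0, 0], [0, 0, 0]], twist=[0, 0, 0])

```text
t: 4.0
ee_pos: [0.5589, 0.2962, 0.3245]
tcp_rot: [[0.543, 0.84, 0.024], [0.84, -0.543, -0.009], [0.006, 0.025, -1.0]]
contact_force: [-0.4, -0.0, 0.2]
width: 0.0849
```

Request:
carry_out(claw=[0, 0, 0, 0], dp=[[0, -0.2, -1.5], [0, 0, -1.5], [0, 0, -1], [0, 0, 0]], twist=[0, 0, 0, 0])

```text
t: 4.5
ee_pos: [0.5585, 0.2932, 0.2804]
tcp_rot: [[0.543, 0.839, 0.022], [0.84, -0.543, -0.01], [0.003, 0.024, -1.0]]
contact_force: [0.6, -0.0, 0.7]
width: 0.0852
```

Request:
carry_out(claw=[90, 90, 90], dp=[[0, 0, 0], [0, 0, 0], [0, 0, 0]], twist=[0, 0, 0])

```text
t: 4.88
ee_pos: [0.5589, 0.2934, 0.281]
tcp_rot: [[0.543, 0.839, 0.023], [0.84, -0.543, -0.01], [0.005, 0.025, -1.0]]
contact_force: [-0.7, -0.5, -0.3]
width: 0.0552
```

```bash
python3 - <<'E'
from h import *
s=ctrl.observe(); print(s['t'],s['width'],s['contact_force'],ctrl.grip_depth)
im=cams.grab_frame("wrist")
cv2.imwrite("pics/w3.png",cv2.resize(cv2.convertScaleAbs(im[160:,100:420,::-1],alpha=1.5),None,fx=2.5,fy=2.5))
E
```

```text
4.875 0.055218111106732595 [-0.6643509  -0.53956056 -0.27182886] 0.1547
```

View pics/w3.png

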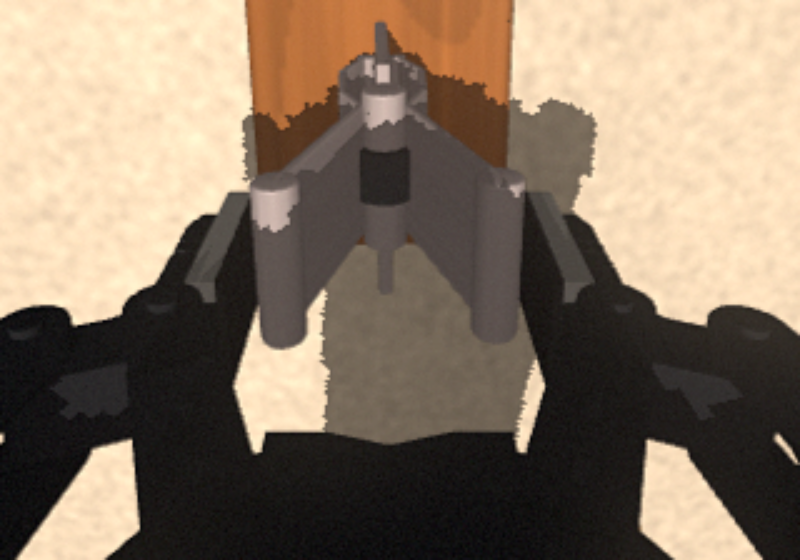

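The bars sit centred between the fingers, each bar a hair from its pad (picture bars at x≈277 and ≈497, pads at ≈245 and ≈530). Now squeeze.

Request:
carry_out(claw=[255, 255, 255, 255], dp=[[0, 0, 0], [0, 0, 0], [0, 0, 0], [0, 0, 0]], twist=[0, 0, 0, 0])

```text
t: 5.42
ee_pos: [0.561, 0.2939, 0.2855]
tcp_rot: [[0.544, 0.839, 0.031], [0.839, -0.544, -0.008], [0.01, 0.03, -0.999]]
contact_force: [-0.3, 0.1, -0.3]
width: 0.024
```

Width 24 mm is below the 29 mm stop, so I need to look.

```bash
python3 - <<'E'
from h import *
s=ctrl.observe(); print(s['t'],s['width'],s['ee_pos'],s['contact_force'])
im=cams.grab_frame("wrist")
cv2.imwrite("pics/w4.png",cv2.resize(cv2.convertScaleAbs(im[160:,100:420,::-1],alpha=1.5),None,fx=2.5,fy=2.5))
E
```

```text
5.425 0.023965742149866655 [0.56099842 0.29390371 0.28552687] [-0.28716934  0.11571535 -0.29563501]
```

View pics/w4.png

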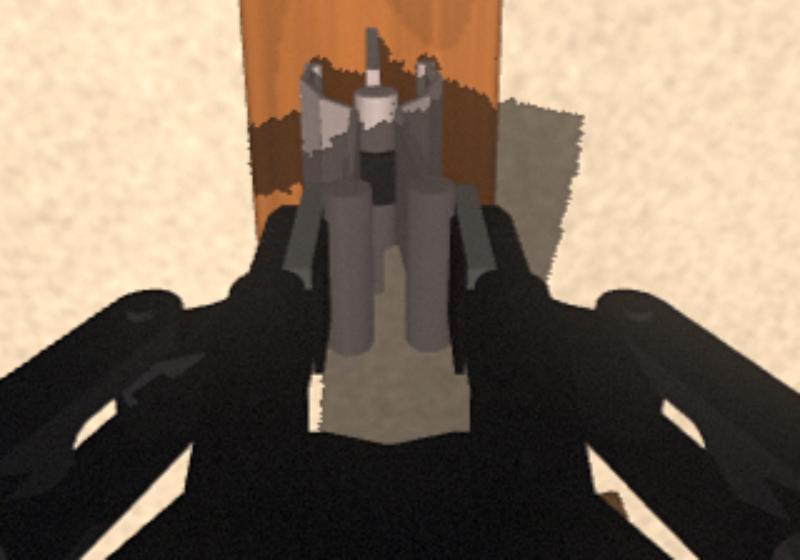

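The clip is squeezed: both bars lie flat between the pads and the jaws stand open clear of the fin. Lift straight up.

Request:
carry_out(claw=[255, 255, 255, 255, 255, 255, 255], dp=[[0, 0, 1], [0, 0, 2], [0, 0, 3], [0, 0, 3], [0, 0, 3], [0, 0, 1], [0, 0, 0]], twist=[0, 0, 0, 0, 0, 0, 0])

```text
t: 6.35
ee_pos: [0.5599, 0.2941, 0.4251]
tcp_rot: [[0.543, 0.839, 0.033], [0.84, -0.543, -0.006], [0.013, 0.031, -0.999]]
contact_force: [-0.5, -0.2, -0.7]
width: 0.0238
```

```bash
python3 - <<'E'
from h import *
s=ctrl.observe(); print(s['t'],s['width'],s['ee_pos'],s['contact_force'],np.round(s['tcp_rot'],3).tolist())
im=cams.grab_frame("wrist"); m=cams.camera_model("wrist"); np.savez("w5.npz",**m)
a=cv2.resize(cv2.convertScaleAbs(im[160:,130:390,::-1],alpha=1.5),None,fx=1.5,fy=1.5)
im=cams.grab_frame("scene"); mm=cams.camera_model("scene"); u,v=proj(mm,s['ee_pos']-[0,0,.2]).astype(int); print(u,v)
b=cv2.resize(cv2.convertScaleAbs(im[v-42:v+42,u-49:u+49,::-1],alpha=1.5),(390,336),interpolation=cv2.INTER_CUBIC)
cv2.imwrite("pics/w5.png",np.hstack([a,b]))
E
```

```text
6.35 0.02381366663993726 [0.55994493 0.29412574 0.42509303] [-0.46644699 -0.23688064 -0.66412648] [[0.543, 0.839, 0.033], [0.84, -0.543, -0.006], [0.013, 0.031, -0.999]]
361 177
```

View pics/w5.png

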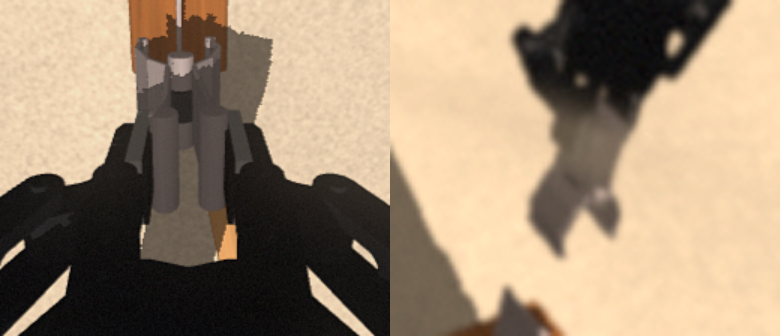

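The clip is held, open, clear of the fin, with a small lean in the pads. Next I'll locate the clip's barrel and mouth in the tool frame.

```bash
python3 - <<'E'
from h import *
s=ctrl.observe(); p=s['ee_pos'];R=s['tcp_rot']; m=dict(np.load("w5.npz"))
C,_=ray(m,(0,0)); print('cam in tool',(R.T@(C-p)).round(4))
def atd(px,d):
    C,v=ray(m,px); c=R.T@(C-p); w=R.T@v; return (c+w*(d-c[2])/w[2]).round(4)
for d in(.2,.2055): print(d,'barrel far/near tops',atd((250.2,197.5),d-.005),atd((252.5,258),d-.005))
print('lips far ends',atd((225.2,187),.2525),atd((271.2,187),.2525))
print('bars far',atd((239.8,235),.155),atd((271.5,234),.155),'near',atd((240.7,299),.155),atd((271.5,298),.155))
E
```

```text
cam in tool [ 0.077  -0.0004  0.0306]
0.2 barrel far/near tops [ 0.0223 -0.0034  0.195 ] [-0.02   -0.0021  0.195 ]
0.2055 barrel far/near tops [ 0.0205 -0.0035  0.2005] [-0.0233 -0.0021  0.2005]
lips far ends [ 0.0124 -0.025   0.2525] [0.0124 0.013  0.2525]
bars far [ 0.0163 -0.0078  0.155 ] [0.0168 0.0077 0.155 ] near [-0.021 -0.008  0.155] [-0.0204  0.0083  0.155 ]
```

Request:
carry_out(claw=[255, 255, 255, 255, 255, 255, 255, 255, 255], dp=[[-1, -3, 0.3], [-1.2, -4.5, 0], [-1.2, -4.5, 0], [-1.2, -4.5, 0], [-1.2, -4, 0], [-0.8, -3, 0], [-0.5, -1.5, 0], [0, -0.5, 0], [0, 0, 0]], twist=[2, 2, 2, 2, 2, 0, 0, 0, 0])

```text
t: 7.58
ee_pos: [0.4821, 0.0304, 0.4155]
tcp_rot: [[0.383, 0.924, 0.012], [0.924, -0.383, -0.004], [0.0, 0.012, -1.0]]
contact_force: [-0.1, 0.3, -1.5]
width: 0.0238
```

```bash
cat > look.py <<'E'
from h import *
import sys
n=sys.argv[1]
s=ctrl.observe(); print(s['t'],s['width'],s['ee_pos'],s['contact_force'],np.round(s['tcp_rot'],4).tolist())
im=cams.grab_frame("wrist"); m=cams.camera_model("wrist"); np.savez(n+".npz",**m)
def lab(im,x0,y0,w,h,k):
    c=cv2.resize(cv2.convertScaleAbs(im[y0:y0+h,x0:x0+w,::-1],alpha=1.5),None,fx=k,fy=k,interpolation=cv2.INTER_CUBIC)
    for i in range(0,w,20): cv2.putText(c,str(x0+i),(int(i*k),8),0,.3,(0,0,255))
    for i in range(0,h,20): cv2.putText(c,str(y0+i),(0,int(i*k)+4),0,.3,(255,0,0))
    return c
a=lab(im,160,130,190,185,3)
im=cams.grab_frame("scene")
b=lab(im,235,75,75,185*3//7,7)[:555,:]
b=cv2.resize(b,(int(b.shape[1]*.42),int(b.shape[0]*.42))) if 0 else b
h=max(a.shape[0],b.shape[0]); pad=lambda z: np.vstack([z,np.zeros((h-z.shape[0],z.shape[1],3),np.uint8)])
cv2.imwrite(f"pics/{n}.png",np.hstack([pad(a),pad(b)[:, :230]]) if 0 else pad(a)); cv2.imwrite(f"pics/{n}s.png",b)
E
python3 look.py c1
```

```text
7.575 0.023750980614176527 [0.48208148 0.03041177 0.41550304] [-0.08659084  0.27629436 -1.53788446] [[0.383, 0.9237, 0.0116], [0.9238, -0.383, -0.0044], [0.0004, 0.0124, -0.9999]]
```

View pics/c1.png

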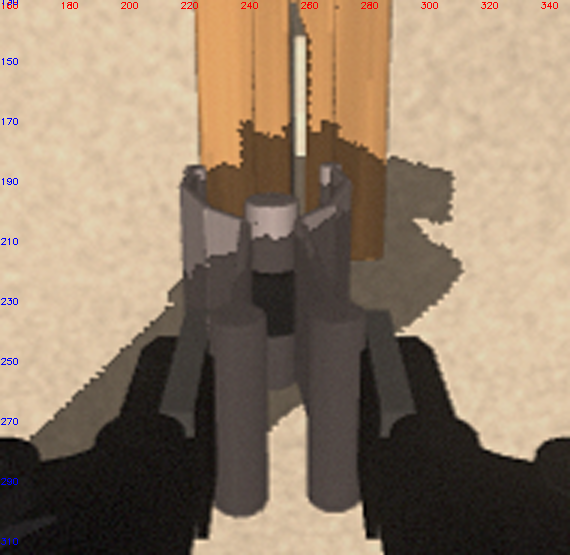

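The card's top edge shows as a white line, far end at about (259.5,142.5) running to (260.3,181) at the clip's shadow; the lips are at (225.3,188) and (269.3,188), mid ≈247.3.

```bash
python3 - <<'E'
from h import *
s=ctrl.observe(); p=s['ee_pos'];R=s['tcp_rot']; m=dict(np.load("c1.npz"))
A=atz(m,(259.6,142.5),.135);B=atz(m,(260.2,181),.135);d=A-B;u=d/np.linalg.norm(d)
print('far end',A,'yaw',np.degrees(np.arctan2(u[1],u[0])),'centre',A-.055*u)
def atd(px,d):
    C,v=ray(m,px); c=R.T@(C-p); w=R.T@v; return p+R@(c+w*(d-c[2])/w[2])
l,r=atd((225.3,188),.2525),atd((269.3,188),.2525)
mo=(l+r)/2; print('lips far',l.round(4),r.round(4),'yaw x',np.degrees(np.arctan2(*(r-l)[1::-1])))
ba=atd((250.5,197),.2);bn=atd((252.5,258),.2);e=ba-bn;print('barrel',((ba+bn)/2).round(4),'yaw',np.degrees(np.arctan2(e[1],e[0])),np.linalg.norm(e))
bar=(ba+bn)/2
mouth=p+R@[-.003,-.006,.2525]; print('mouth',mouth.round(4),'lips mid far - 18mm',(mo-.018*R[:,0]).round(4))
t=A-.055*u; print('shift cm',((t-mouth)*100).round(2))
print('bottom end check proj',proj(m,A-.11*u))
E
```

```text
far end [0.5055739  0.06983527 0.135     ] yaw 68.68391072329369 centre [0.48558069 0.01859787 0.135     ]
lips far [0.4661 0.0499 0.1629] [0.4996 0.036  0.1634] yaw x -22.486139241198753
barrel [0.4813 0.0303 0.2157] yaw 69.00248393025235 0.043792609325510094
mouth [0.4785 0.0296 0.1631] lips mid far - 18mm [0.476  0.0263 0.1631]
shift cm [ 0.71 -1.1  -2.81]
bottom end check proj [261.32441207 253.1497742 ]
```

Request:
carry_out(claw=[255, 255, 255, 255], dp=[[0.3, -0.6, 0], [0.3, -0.5, 0], [0, 0, 0], [0, 0, 0]], twist=[0, 0, 0, 0])

```text
t: 8.18
ee_pos: [0.4891, 0.0209, 0.4156]
tcp_rot: [[0.379, 0.925, 0.012], [0.925, -0.379, -0.003], [0.002, 0.013, -1.0]]
contact_force: [-0.1, -0.8, -0.9]
width: 0.0239
```

Request:
carry_out(claw=[255, 255, 255, 255, 255], dp=[[-0.1, -0.2, -0.5], [0, 0, -0.7], [0, 0, -0.8], [0, 0, 0], [0, 0, 0]], twist=[0, 0, 0, 0, 0])

```text
t: 8.8
ee_pos: [0.4877, 0.019, 0.3938]
tcp_rot: [[0.379, 0.925, 0.011], [0.925, -0.379, -0.003], [0.001, 0.012, -1.0]]
contact_force: [-0.2, -0.2, -0.6]
width: 0.0237
```

```bash
python3 look.py c2
```

```text
8.8 0.023690338079021777 [0.48765901 0.01900877 0.39376162] [-0.21797472 -0.19091966 -0.55889776] [[0.3789, 0.9254, 0.0113], [0.9254, -0.3789, -0.0031], [0.0014, 0.0116, -0.9999]]
```

View pics/c2.png

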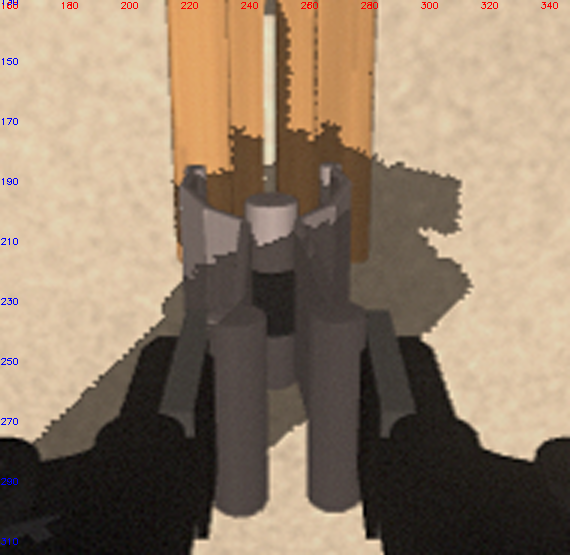

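The card edge (x≈249.8) runs between the lips (mid 247.3) and in line with the barrel (250.3), parallel to it. Lower 2.7 cm.

Request:
carry_out(claw=[255, 255, 255, 255, 255], dp=[[0, 0, -0.6], [0, 0, -0.8], [0, 0, -0.7], [0, 0, -0.3], [0, 0, 0]], twist=[0, 0, 0, 0, 0])

```text
t: 9.52
ee_pos: [0.4876, 0.019, 0.3681]
tcp_rot: [[0.379, 0.925, 0.011], [0.925, -0.379, -0.003], [0.001, 0.012, -1.0]]
contact_force: [-0.1, 0.1, -0.4]
width: 0.0238
```

```bash
python3 look.py c3; python3 - <<'E'
import cv2,numpy as np
a=cv2.imread("pics/c3.png");b=cv2.imread("pics/c3s.png")
b=cv2.resize(b,None,fx=.65,fy=.65)
h=max(a.shape[0],b.shape[0]);z=np.zeros((h,a.shape[1]+b.shape[1],3),np.uint8)
z[:a.shape[0],:a.shape[1]]=a;z[:b.shape[0],a.shape[1]:]=b
f=min(1,800/z.shape[1]);z=cv2.resize(z,None,fx=f,fy=f);print(z.shape);cv2.imwrite("pics/fin.png",z)
E
```

```text
9.525 0.02381611475943075 [0.4876073  0.01895187 0.36807483] [-0.11522061  0.10675167 -0.35693393] [[0.3791, 0.9253, 0.0113], [0.9254, -0.379, -0.0032], [0.0014, 0.0117, -0.9999]]
(487, 800, 3)
```

View pics/fin.png

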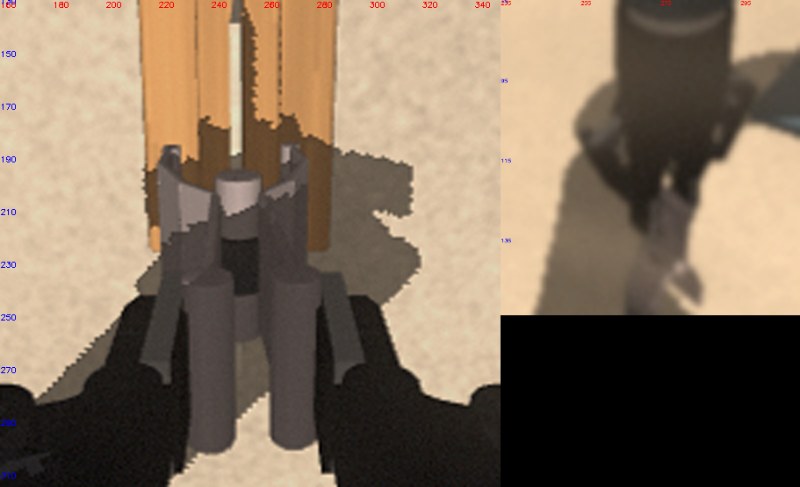

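The card edge (x≈249.7) lies between the lips (225.4 and 269.5) with space both sides, in line with the barrel (250.5). Last a numeric check against the far end at (249.9,138.5), and hand-in if it agrees.

```bash
python3 - <<'E'
from h import *
s=ctrl.observe(); p=s['ee_pos'];R=s['tcp_rot']; m=dict(np.load("c3.npz"))
A=atz(m,(249.9,138.5),.135); u=np.array([np.cos(np.radians(68.7)),np.sin(np.radians(68.7)),0]); n=np.array([u[1],-u[0],0])
c=A-.055*u; b=p+R@[-.0015,-.0028,.2055]; mo=p+R@[-.003,-.006,.2525]
print('centre',c.round(4),'barrel-card n,u mm',((b-c)@n*1e3).round(1),((b-c)@u*1e3).round(1),'mouth',((mo-c)@n*1e3).round(1),((mo-c)@u*1e3).round(1),'origin z',b[2].round(4),s['contact_force'].round(1))
if abs((b-c)@u)<.006 and abs((mo-c)@n)<.006: print(ctrl.close_job())
E
```

```text
centre [0.4867 0.0184 0.135 ] barrel-card n,u mm 0.4 -0.3 mouth -2.2 -1.7 origin z 0.1629 [ 0.1  0.4 -0.1]
the job is handed in; nothing more can be done
None
```

I squeezed the clip open by its tails, lifted it off the fin, and carried it to the taller card. I lowered it around the middle of the card's top edge and handed the job in at about 9.6 s, with the clip still gripped wide open.

**Last checks:**
- **Centring:** the barrel is about 0.4 mm off the card's plane and 0.3 mm off the middle of the edge. The point midway between the lips is about 2 mm off both ways.
- **Height:** the card edge is about 28 mm below the barrel's axis, against 26.5 mm for exactly half-way.
- **Squareness:** the clip and card edge were parallel to within about 1° when measured before lowering.
- **Contact:** contact force was under 0.5 N, and the last wrist picture shows clear space on both sides of the card.

**What disagreed or is less certain:**
- **Opening reading:** it showed 24 mm, where 29 mm over the bars was expected at the stop. The pictures show the clip held and fully open, with the lips about 35 mm apart between axes, so I went by those.
- **Lean:** the clip sits in the fingers leaning about 3° off vertical.
- **Card position:** the first scene-camera estimate of the card was off by 6–8 mm. I used the top and wrist cameras, which agreed to 2 mm.
- **Other objects:** I did not re-measure the stands or the other things at the end. The readings after each move showed no contact force that would suggest anything was pushed.

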